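# Set and lock the bench air regulator

### The job

Set the grey air regulator on the left of the bench: slide its yellow guard fully aside to its stop so that the knob is bare, turn the black bar knob, while it is still down, until its white pointer stands at the red marker on the dial, and then pull the knob straight up as far as it goes so that it locks, with the pointer still at the marker. Leave the red marker and the things on the bench where they are, and let go at the end.

Things in the scene. Friction and masses are not known exactly. Their poses are not given: they have to be found in the camera images.
- regulator: grey air regulator box fixed on the bench, 124 (x) x 204 (y) x 35 mm high; origin at the centre of its underside, z up. The knob's vertical axis stands at (0, -44 mm) in this frame; a white dial, 106 mm across and 3 mm thick, lies round it on the box. Along its +y axis the guard slides
- guard (a joint): how far the guard is slid aside along the regulator's +y: 0 covers the knob, 0.100 m is fully open, at the stop; it slides with about 3 N friction and stays where it is left
- guard_fin (a point): centre of the yellow fin on top of the guard, for pushing. The fin is 60 (regulator's x) x 12 (its y) x 26 mm high and stands upright in the middle of the guard's clear top plate; its top is 13 mm above this point, the top plate about 12 mm below it. The guard is a bridge over the knob, 122 (x) x 88 (y) mm, with yellow side walls and a yellow wall at its +y end, open at its -y end; its top plate is 92 mm over the bench
- knob_center (a point): centre of the knob's black bar handle, on the knob's axis; rises with the knob. The bar is 68 long x 14 wide x 26 mm high, level, with its underside 51 mm over the bench while the knob is down (13 mm above the dial, where a 32 mm wide collar carries it). Its x axis runs along the bar, from the pointer end to the tail
- pointer_tip (a point): top of the bar's pointer end (marked with a white line), 34 mm from the knob's axis; its axes turn with the knob, -x pointing outward
- marker_tip (a point): inner tip of the small red marker on the dial, 45 mm from the knob's axis, 3 mm tall; its -x axis points outward from the knob's axis. The knob is set when pointer and marker lie in one direction from the axis
- stem (a joint): turn of the knob, rad: 0 = pointer towards the regulator's -x, growing anticlockwise seen from above (pi/2 = towards its -y); -1.7 to 1.7; about 0.08 N m friction, stays where it is left
- marker (a joint): angle of the red marker, rad, counted just as the knob's turn; it is stiff and stays put
- knob (a joint): how far the knob is pulled up: 0 down, 0.015 m fully out; about 6 N lifts it, and it stays up by itself (held by a stiff friction catch)
- ring_lamp: an obstacle, fixed: lamp on a tall gooseneck, right of the middle of the bench, its ring hanging about half a metre up over the back; between the robot's start and the regulator go round it on the robot's side (x below 0.45 m). Origin at its clamp's foot
- cup: bystander: clear plastic cup, 81 mm across, 66 mm high; origin under its centre
- flux: bystander: small brown bottle, 36 mm across, 82 mm high; origin under its centre
- pliers: bystander: red-handled pliers, 141 mm long, lying; origin under the centre
- charcoal: bystander: black charcoal block, 57x87x30 mm; origin under its centre
- lighter: bystander: white gas lighter, 106 mm long, lying; origin under its centre

How it is judged:
On the way, in this order (a step that is already met when the one before it is completed fails the run):
1. the guard is slid fully aside (within 6 mm of its stop), the knob still down (value of joint guard above 0.094 m and value of joint knob below 0.003 m), for 0.2 s.
2. the pointer stands at the marker (within 0.12 rad), the knob still down (under 3 mm up) (angle between the x axis of pointer_tip and the x axis of marker_tip, either way round below 0.12 rad and value of joint knob below 0.003 m), for 0.3 s.
At the end, for the whole second after the job is handed in: the guard is at least 90 mm of its 100 mm aside, the knob is pulled up by at least 12 of its 15 mm and at rest, and its pointer is within 0.12 rad (7 degrees) of the red marker (angle between the x axis of pointer_tip and the x axis of marker_tip, either way round below 0.12 rad and value of joint knob above 0.012 m and value of joint guard above 0.09 m and velocity of joint stem between -0.05 and 0.05 rad/s); the robot touches nothing.
It fails at once if the red marker is pushed round the dial (by more than 5 mm) (distance of marker_tip from where it was at the start of the episode above 0.005 m).
It fails at once if a bystander is moved by more than 20 mm (distance of any of cup, flux, pliers, charcoal, lighter from where it was at the start of the episode above 0.02 m).
It also fails if it takes over 64 s, if anything falls off the work surface, if the arm or the gripper's body presses on something with over 40 N, if the wrist force passes 120 N, or if a joint passes its speed limit or range.

### The arm

A 7-joint arm with a two-finger parallel gripper is mounted at the origin on a cart in front of the work surface, level with it; the furniture and walls round the work are solid. World frame = base frame: x ahead of the robot, y to its left, z up, the work surface at z = 0. Lengths are in m, angles in rad, forces in N, time in s.
With the tool pointing down it reaches from about 0.425 to 1.025 m from the base axis. Payload 9.4 kg.
Tool frame: the origin (TCP) lies between the finger pads; the fingertips stand 14 mm ahead of it and the grasp point (between the pads) lies 5 mm behind it; z points along the fingers, y is the line along which they close (so a half turn about z gives the same grasp; the last joint's range is limited). The gripper opens to 93 mm and grips with 3 to 60 N. Pads are 15 mm wide; open, the fingers measure 128 mm over their backs; the gripper's body (75 mm by 188 mm) begins 65 mm behind the grasp point.
Start: joints at [1.17, 0.599, -0.003, 1.599, 0.002, 0.943, -0.08], TCP at [0.231, -0.687, 0.233] pointing down, gripper open.
Joint ranges: [-2.57, 2.57], [-0.35, 1.97], [-1.29, 1.29], [0.11, 2.56], [-1.05, 4.19], [0.11, 1.86], [-2.63, 2.63]. Speed limits (rad/s): [2.22, 2.22, 3.01, 3.01, 3.14, 3.14, 3.14].

### API

Orientations are given as a unit quaternion [x, y, z, w].
In Python, from bench import r gives the robot as it stands.
- The arm moves only by the tool jog_arm, never from a script. Its argument "steps" is a list of rows, each an object of numbers: "tx", "ty", "tz": the shift along the tool's x, y, z scaled (see below); "roll": the turn about the tool's z scaled (see below); "hand": the opening, from -1 (shut) to 1 (fully open), so that 0 is half open. In form: [{"tx": .., "ty": .., "tz": .., "roll": .., "hand": ..}, ...]. A call has 1 to 8 rows; each row shifts and turns the commanded pose from where the row before left it, along the tool's axes as they then stand; what a row does not reach is not made up. The controller multiplies each number of a shift by 0.1 m and each number of a turn by 90 degrees. A row lasts 1/12 s, in which the tool goes at most 41.7 mm and 7.16 degrees, less where a joint would pass 70% of its speed; a pose out of reach is approached as far as the arm can. A call with a number of a shift or a turn outside -1 to 1 is refused whole. A call with a gripper value outside its range is refused whole. The fingers move at their own pace and stop on an object; "force" is the grip in N (left out, the last holds). Time passes only in rows, so rows that do not move let the fingers close. It gives the time, the measured TCP pose, the force, the opening and the grip force at its end, in the units of the state.
- r.get_state(): the state, without advancing time (a new reading comes with each control period).
- r.capture(name): name is "scene" or "top"; returns a dict with "image" (400x640x3 uint8, blue, green, red), "K" (3x3 intrinsics, pixels), "k1" (the pictures are not rectified: a ray, as slopes to the right and down, at radius r is drawn at 1 + k1 r^2 times it, then the intrinsics apply), "world_from_camera" (4x4, takes a point from camera to world coordinates). Camera axes: x right, y down, z forward; pixel columns grow to the right and rows downward; lengths in m; the calibration is good to about 2 mm. A picture is of the moment at which its call begins. There is no depth.
- r.job_done(): hands the job in; it is judged then, once.
The state is a dict: "clock": time; "q": joint angles; "qd": joint speeds; "effort": joint torques, N m; "ee_pos": TCP position; "tool_rot": TCP orientation; "wrist_force": force on the tool from outside, world axes, zero at the start; "torque": the same for the moment, N m; "opening": finger opening in m; "gripper_force": force on a finger pad.
Only numpy, scipy, OpenCV 4.12 (cv2) and the standard library are available. Lean on these libraries where they do the work, as an engineer would, in place of code of your own. Each camera call takes 0.05 s, during which the arm holds its last target. There are 200 camera calls.

## Working session

There is one attempt and no reset: what is moved stays moved. The work goes in short steps, Python scripts to look and compute and a tool call to move; the robot and the scene stay as the last step left them, time stands still between calls to the robot, and variables do not carry over. Pictures are saved under pics/ and viewed, at most 12 in all, crops included, and the job is handed in when it is done.

Besides the shell and the picture viewer there is one more tool, called after "Request:" in YAML: its name, and indented under it one key for each argument. jog_arm: Moves the arm, as the interface text tells. Shifts and turns lie within -1 to 1; 1 stands for 0.1 m of shift or 90 degrees of turn. Its arguments: {"type":"object","properties":{"steps":{"type":"array","items":{"type":"object","properties":{"tx":{"type":"number"},"ty":{"type":"number"},"tz":{"type":"number"},"roll":{"type":"number"},"hand":{"type":"number"}}}},"force":{"type":"number"}},"required":["steps"]}

```bash
mkdir -p pics; cat > h.py <<'E'
import numpy as np, cv2
from bench import r
def ray(c,uv):
    p=cv2.undistortPoints(np.array([[uv]],float),c['K'],np.array([c['k1'],0,0,0.]))[0,0]
    T=np.array(c['world_from_camera']); return T[:3,3],T[:3,:3]@np.array([p[0],p[1],1])
def onz(c,uv,z):
    o,d=ray(c,uv); return o+d*(z-o[2])/d[2]
def proj(c,P):
    T=np.linalg.inv(np.array(c['world_from_camera'])); P=np.atleast_2d(P)@T[:3,:3].T+T[:3,3]
    return cv2.projectPoints(P,np.zeros(3),np.zeros(3),c['K'],np.array([c['k1'],0,0,0.]))[0][:,0]
def cap(n):
    c=r.capture(n); c['K']=np.array(c['K'],float); return c
E
python3 - <<'E'
from h import *
import pickle
for n in('scene','top'):
    c=cap(n); cv2.imwrite(f'pics/{n}0.png',c['image']); pickle.dump(c,open(n+'0.pkl','wb')); print(n,c['K'],c['k1'],np.round(c['world_from_camera'],3))
s=r.get_state(); print({k:np.round(v,3) for k,v in s.items()})
E
```

```text
scene [[442.22391093   0.         311.32692427]
 [  0.         442.22391093 201.81460892]
 [  0.           0.           1.        ]] -0.013575456282588664 [[-0.711 -0.386  0.588 -0.298]
 [-0.703  0.415 -0.578  0.774]
 [-0.021 -0.824 -0.566  0.815]
 [ 0.     0.     0.     1.   ]]
top [[458.86760828   0.         330.80330546]
 [  0.         458.86760828 196.28015552]
 [  0.           0.           1.        ]] 0.039855805018344265 [[ 0.013 -0.988  0.153  0.26 ]
 [-1.    -0.014 -0.005 -0.006]
 [ 0.007 -0.153 -0.988  1.425]
 [ 0.     0.     0.     1.   ]]
{'clock': np.float64(0.1), 'q': array([ 1.17 ,  0.6  , -0.003,  1.6  ,  0.002,  0.943, -0.08 ]), 'qd': array([-0.   , -0.003,  0.001, -0.004, -0.   ,  0.   ,  0.   ]), 'effort': array([ 6.0000e-03, -7.6656e+01,  1.5020e+00, -2.5294e+01, -5.2000e-02,
        1.4000e-02,  0.0000e+00]), 'ee_pos': array([ 0.231, -0.687,  0.232]), 'tool_rot': array([ 0.987,  0.161, -0.   , -0.001]), 'wrist_force': array([-0.757,  0.149,  0.279]), 'torque': array([-0.039,  0.034, -0.019]), 'gripper_force': np.float64(0.0), 'opening': np.float64(0.093)}
```

View pics/top0.png

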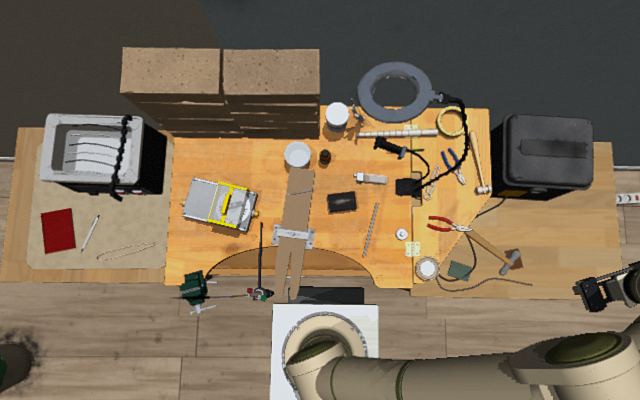

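View pics/scene0.png

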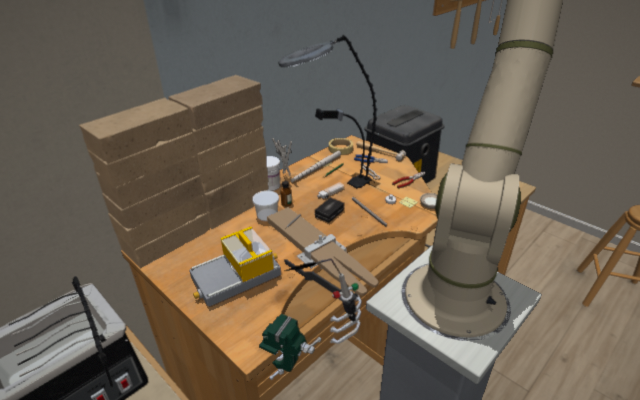

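The top view shows the regulator at about (220,205), with its guard at the right end around (235,205). In the scene view it is at about (235,270). I'll enlarge both.

```bash
python3 - <<'E'
import cv2,numpy as np
a=cv2.resize(cv2.imread('pics/top0.png')[165:245,170:275],None,fx=7,fy=7,interpolation=cv2.INTER_CUBIC)
b=cv2.resize(cv2.imread('pics/scene0.png')[220:310,180:290],None,fx=6,fy=6,interpolation=cv2.INTER_CUBIC)
cv2.imwrite('pics/ta.png',a);cv2.imwrite('pics/sa.png',b)
E
```

```text
(no output)
```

View pics/ta.png

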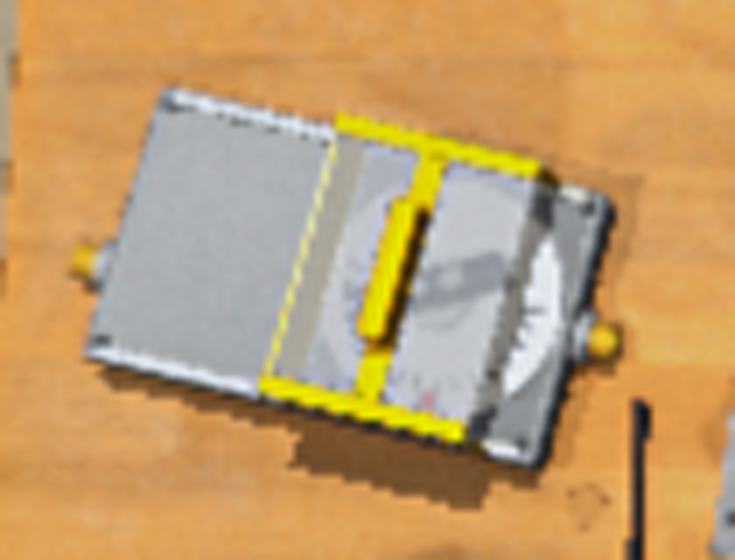

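View pics/sa.png

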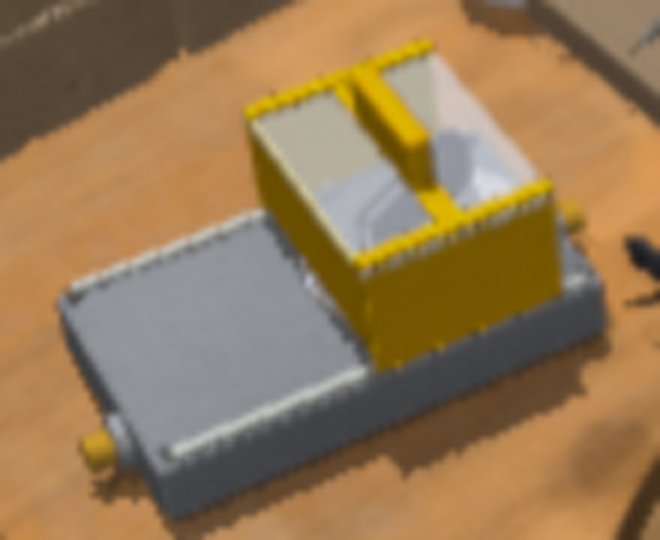

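The top crop gives the regulator's box-top corners at (165,90), (612,200), (545,462) and (88,355) in crop pixels. The fin runs from (405,200) to (372,340). The red marker is near (428,398), and the knob bar lies faintly around (455,285).

```bash
python3 - <<'E'
from h import *
import pickle
c=pickle.load(open('top0.pkl','rb'))
f=lambda x,y,z:onz(c,((x+.5)/7-.5+170,(y+.5)/7-.5+165),z)
C=[f(*p,.035) for p in((165,90),(612,200),(545,462),(88,355))]
for a in C:print(a.round(4))
print([np.linalg.norm(C[i]-C[(i+1)%4]).round(4) for i in range(4)])
y=(C[0]-C[1])+(C[3]-C[2]); y/=np.linalg.norm(y); x=np.array([y[1],-y[0],0]); o=np.mean(C,0)
print('yaw of reg y',np.degrees(np.arctan2(y[1],y[0])),'o',o,'x',x,'y',y)
ax=o-.044*y; print('axis',ax)
for n,p,z in(('marker',(428,398),.041),('fin a',(408,200),.117),('fin b',(372,338),.117),('bar a',(505,265),.077),('bar b',(415,295),.077)):
    P=f(*p,z); d=P-ax; print(n,P.round(4),'loc',(d@x).round(4),(d@y).round(4),'ang',np.degrees(np.arctan2(-(d@y),-(d@x))).round(1))
E
```

```text
[0.5274 0.4093 0.035 ]
[0.4815 0.2125 0.035 ]
[0.3666 0.2369 0.035 ]
[0.4103 0.4354 0.035 ]
[np.float64(0.2021), np.float64(0.1175), np.float64(0.2033), np.float64(0.1199)]
yaw of reg y 77.21445603178405 o [0.44645865 0.32354785 0.035     ] x [ 0.97520522 -0.22130246  0.        ] y [0.22130246 0.97520522 0.        ]
axis [0.43672135 0.28063882 0.035     ]
marker [0.393  0.2872 0.041 ] loc -0.0441 -0.0032 ang 4.2
fin a [0.4672 0.2831 0.117 ] loc 0.0292 0.0092 ang -162.5
fin b [0.41  0.295 0.117] loc -0.0293 0.0081 ang -15.5
bar a [0.4463 0.2499 0.077 ] loc 0.0162 -0.0279 ang 120.2
bar b [0.433  0.2871 0.077 ] loc -0.005 0.0055 ang -47.5
```

Request:
jog_arm:
  steps:
    - {"tx": 0.211,"ty": -0.242,"tz": -0.09,"hand": -1}
    - {"tx": 0.211,"ty": -0.242,"tz": -0.09,"hand": -1}
    - {"tx": 0.211,"ty": -0.242,"tz": -0.09,"hand": -1}
    - {"tx": 0.211,"ty": -0.242,"tz": -0.09,"hand": -1}
    - {"tx": 0.211,"ty": -0.242,"tz": -0.09,"hand": -1}
    - {"tx": 0.211,"ty": -0.242,"tz": -0.09,"hand": -1}
    - {"tx": 0.211,"ty": -0.242,"tz": -0.09,"hand": -1}
    - {"tx": 0.211,"ty": -0.242,"tz": -0.09,"hand": -1}

```text
schema error: expected keys tx, ty, tz, roll, hand
```

Request:
jog_arm:
  steps:
    - {"tx": 0.14,"ty": -0.217,"hand": -1}
    - {"tx": 0.14,"ty": -0.217,"hand": -1}
    - {"tx": 0.14,"ty": -0.217,"hand": -1}
    - {"tx": 0.14,"ty": -0.217,"hand": -1}
    - {"tx": 0.14,"ty": -0.217,"hand": -1}
    - {"tx": 0.14,"ty": -0.217,"hand": -1}
    - {"tx": 0.14,"ty": -0.217,"hand": -1}
    - {"tx": 0.14,"ty": -0.217,"hand": -1}

```text
schema error: expected keys tx, ty, tz, roll, hand
```

All keys are required.

Request:
jog_arm:
  steps:
    - {"tx": 0.211,"ty": -0.242,"tz": -0.09,"roll": 0,"hand": -1}
    - {"tx": 0.211,"ty": -0.242,"tz": -0.09,"roll": 0,"hand": -1}
    - {"tx": 0.211,"ty": -0.242,"tz": -0.09,"roll": 0,"hand": -1}
    - {"tx": 0.211,"ty": -0.242,"tz": -0.09,"roll": 0,"hand": -1}
    - {"tx": 0.211,"ty": -0.242,"tz": -0.09,"roll": 0,"hand": -1}
    - {"tx": 0.211,"ty": -0.242,"tz": -0.09,"roll": 0,"hand": -1}
    - {"tx": 0.211,"ty": -0.242,"tz": -0.09,"roll": 0,"hand": -1}
    - {"tx": 0.211,"ty": -0.242,"tz": -0.09,"roll": 0,"hand": -1}

```text
clock: 0.77
ee_pos: [0.3293, -0.4484, 0.3048]
tool_rot: [0.987, 0.161, -0.0, -0.0]
wrist_force: [1.2, -0.1, 0.7]
opening: 0.0446
gripper_force: 0.0
```

Request:
jog_arm:
  steps:
    - {"tx": 0.14,"ty": -0.217,"tz": 0,"roll": 0,"hand": -1}
    - {"tx": 0.14,"ty": -0.217,"tz": 0,"roll": 0,"hand": -1}
    - {"tx": 0.14,"ty": -0.217,"tz": 0,"roll": 0,"hand": -1}
    - {"tx": 0.14,"ty": -0.217,"tz": 0,"roll": 0,"hand": -1}
    - {"tx": 0.14,"ty": -0.217,"tz": 0,"roll": 0,"hand": -1}
    - {"tx": 0.14,"ty": -0.217,"tz": 0,"roll": 0,"hand": -1}
    - {"tx": 0.14,"ty": -0.217,"tz": 0,"roll": 0,"hand": -1}
    - {"tx": 0.14,"ty": -0.217,"tz": 0,"roll": 0,"hand": -1}

```text
clock: 1.43
ee_pos: [0.38, -0.2485, 0.3045]
tool_rot: [0.987, 0.161, -0.0, -0.0]
wrist_force: [1.3, -0.2, 0.1]
opening: 0.0004
gripper_force: 0.0
```

Request:
jog_arm:
  steps:
    - {"tx": 0.15,"ty": -0.213,"tz": 0,"roll": 0,"hand": -1}
    - {"tx": 0.15,"ty": -0.213,"tz": 0,"roll": 0,"hand": -1}
    - {"tx": 0.15,"ty": -0.213,"tz": 0,"roll": 0,"hand": -1}
    - {"tx": 0.15,"ty": -0.213,"tz": 0,"roll": 0,"hand": -1}
    - {"tx": 0.15,"ty": -0.213,"tz": 0,"roll": 0,"hand": -1}
    - {"tx": 0.15,"ty": -0.213,"tz": 0,"roll": 0,"hand": -1}
    - {"tx": 0.15,"ty": -0.213,"tz": 0,"roll": 0,"hand": -1}
    - {"tx": 0.15,"ty": -0.213,"tz": 0,"roll": 0,"hand": -1}

```text
clock: 2.1
ee_pos: [0.4395, -0.0489, 0.3045]
tool_rot: [0.987, 0.161, -0.0, 0.0]
wrist_force: [0.5, -0.0, -0.1]
opening: 0.0007
gripper_force: 0.0
```

Request:
jog_arm:
  steps:
    - {"tx": 0,"ty": 0,"tz": 0,"roll": -0.075,"hand": -1}
    - {"tx": 0,"ty": 0,"tz": 0,"roll": -0.075,"hand": -1}
    - {"tx": 0,"ty": 0,"tz": 0,"roll": -0.075,"hand": -1}
    - {"tx": 0,"ty": 0,"tz": 0,"roll": -0.075,"hand": -1}
    - {"tx": 0,"ty": 0,"tz": 0,"roll": -0.075,"hand": -1}
    - {"tx": 0,"ty": 0,"tz": 0,"roll": -0.075,"hand": -1}
    - {"tx": 0,"ty": 0,"tz": 0,"roll": -0.075,"hand": -1}
    - {"tx": 0,"ty": 0,"tz": 0,"roll": -0.075,"hand": -1}

```text
clock: 2.77
ee_pos: [0.4393, -0.0502, 0.3044]
tool_rot: [0.804, 0.594, -0.0, -0.0]
wrist_force: [-0.2, 0.5, 0.8]
opening: 0.0006
gripper_force: 0.0
```

Request:
jog_arm:
  steps:
    - {"tx": 0,"ty": 0,"tz": 0,"roll": -0.052,"hand": -1}
    - {"tx": 0,"ty": 0,"tz": 0,"roll": 0,"hand": -1}

```text
clock: 2.93
ee_pos: [0.4393, -0.0502, 0.3044]
tool_rot: [0.78, 0.625, -0.0, -0.0]
wrist_force: [0.4, 0.0, -0.2]
opening: 0.0003
gripper_force: 0.0
```

```bash
cat >> h.py <<'E'
from scipy.spatial.transform import Rotation as R
def totool(P):
    s=r.get_state(); M=R.from_quat(s['tool_rot']); 
    print('x dir',np.degrees(np.arctan2(*M.as_matrix()[1::-1,0])).round(2),'delta tool units',(M.inv().apply(np.array(P)-s['ee_pos'])*10).round(3),'pos',np.round(s['ee_pos'],4),'q7',round(s['q'][6],2))
E
python3 - <<'E'
from h import *
ax=np.array([.4367,.2806]);y=np.array([.2213,.9752])
totool([*(ax-.025*y),.20])
E
```

```text
x dir 77.43 delta tool units [ 2.974 -0.746  1.044] pos [ 0.4393 -0.0502  0.3044] q7 -0.36
```

Request:
jog_arm:
  steps:
    - {"tx": 0.25,"ty": -0.062,"tz": 0,"roll": 0,"hand": -1}
    - {"tx": 0.25,"ty": -0.062,"tz": 0,"roll": 0,"hand": -1}
    - {"tx": 0.25,"ty": -0.062,"tz": 0,"roll": 0,"hand": -1}
    - {"tx": 0.25,"ty": -0.062,"tz": 0,"roll": 0,"hand": -1}
    - {"tx": 0.25,"ty": -0.062,"tz": 0,"roll": 0,"hand": -1}
    - {"tx": 0.25,"ty": -0.062,"tz": 0,"roll": 0,"hand": -1}
    - {"tx": 0.25,"ty": -0.062,"tz": 0,"roll": 0,"hand": -1}
    - {"tx": 0.25,"ty": -0.062,"tz": 0,"roll": 0,"hand": -1}

```text
clock: 3.6
ee_pos: [0.4351, 0.157, 0.3045]
tool_rot: [0.782, 0.623, -0.0, 0.0]
wrist_force: [0.6, -0.9, 0.2]
opening: 0.0004
gripper_force: 0.0
```

Request:
jog_arm:
  steps:
    - {"tx": 0.244,"ty": -0.062,"tz": 0,"roll": 0,"hand": -1}
    - {"tx": 0.244,"ty": -0.062,"tz": 0,"roll": 0,"hand": -1}
    - {"tx": 0.244,"ty": -0.062,"tz": 0,"roll": 0,"hand": -1}
    - {"tx": 0.244,"ty": -0.062,"tz": 0,"roll": 0,"hand": -1}
    - {"tx": 0,"ty": 0,"tz": 0.26,"roll": 0,"hand": -1}
    - {"tx": 0,"ty": 0,"tz": 0.26,"roll": 0,"hand": -1}
    - {"tx": 0,"ty": 0,"tz": 0.26,"roll": 0,"hand": -1}
    - {"tx": 0,"ty": 0,"tz": 0.26,"roll": 0,"hand": -1}

```text
clock: 4.27
ee_pos: [0.4326, 0.2566, 0.1995]
tool_rot: [0.782, 0.623, 0.0, 0.0]
wrist_force: [1.5, 0.2, -0.2]
opening: 0.0006
gripper_force: 0.0
```

```bash
python3 - <<'E'
from h import *
ax=np.array([.4367,.2806]);y=np.array([.2213,.9752])
totool([*(ax-.025*y),.114])
c=cap('scene'); cv2.imwrite('pics/s1.png',cv2.resize(c['image'][150:320,150:330],None,fx=4,fy=4))
E
```

```text
x dir 77.06 delta tool units [-0.007 -0.013  0.855] pos [0.4326 0.2566 0.1995] q7 -1.23
```

View pics/s1.png

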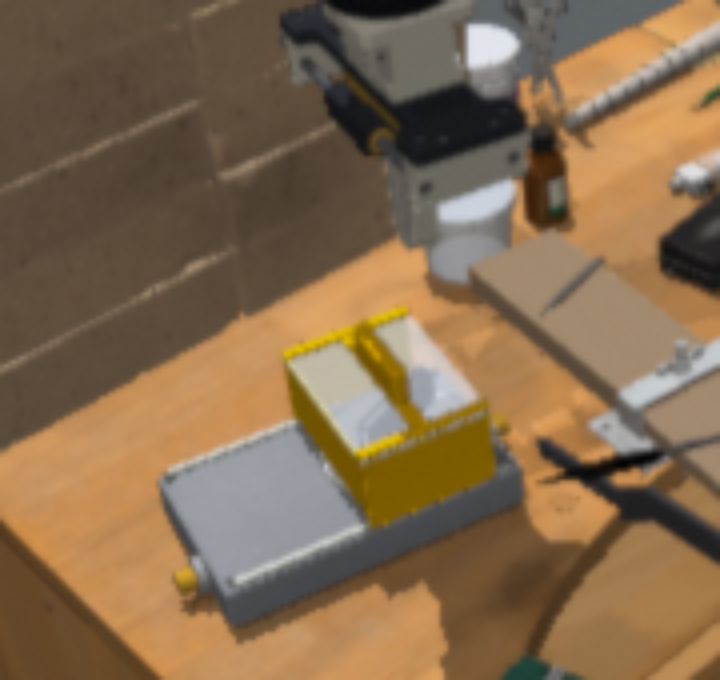

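The closed gripper hovers above and to the right of the fin (fin at about (380,355)). I'll descend, then push.

Request:
jog_arm:
  steps:
    - {"tx": 0,"ty": 0,"tz": 0.25,"roll": 0,"hand": -1}
    - {"tx": 0,"ty": 0,"tz": 0.25,"roll": 0,"hand": -1}
    - {"tx": 0,"ty": 0,"tz": 0.2,"roll": 0,"hand": -1}
    - {"tx": 0,"ty": 0,"tz": 0.15,"roll": 0,"hand": -1}
    - {"tx": 0,"ty": 0,"tz": 0,"roll": 0,"hand": -1}

```text
clock: 4.73
ee_pos: [0.4319, 0.2559, 0.1138]
tool_rot: [0.782, 0.623, -0.002, -0.0]
wrist_force: [-0.2, 0.2, -0.2]
opening: 0.0004
gripper_force: 0.0
```

Request:
jog_arm:
  steps:
    - {"tx": 0.13,"ty": 0,"tz": 0,"roll": 0,"hand": -1}
    - {"tx": 0.13,"ty": 0,"tz": 0,"roll": 0,"hand": -1}
    - {"tx": 0.13,"ty": 0,"tz": 0,"roll": 0,"hand": -1}
    - {"tx": 0.13,"ty": 0,"tz": 0,"roll": 0,"hand": -1}
    - {"tx": 0.13,"ty": 0,"tz": 0,"roll": 0,"hand": -1}
    - {"tx": 0.13,"ty": 0,"tz": 0,"roll": 0,"hand": -1}
    - {"tx": 0.13,"ty": 0,"tz": 0,"roll": 0,"hand": -1}
    - {"tx": 0.13,"ty": 0,"tz": 0,"roll": 0,"hand": -1}

```text
clock: 5.4
ee_pos: [0.4565, 0.3584, 0.1166]
tool_rot: [0.782, 0.624, -0.0, 0.001]
wrist_force: [1.1, -5.0, -1.6]
opening: 0.0004
gripper_force: 2.7
```

Request:
jog_arm:
  steps:
    - {"tx": 0.08,"ty": 0,"tz": 0,"roll": 0,"hand": -1}
    - {"tx": 0.08,"ty": 0,"tz": 0,"roll": 0,"hand": -1}
    - {"tx": 0,"ty": 0,"tz": 0,"roll": 0,"hand": -1}

```text
clock: 5.65
ee_pos: [0.4584, 0.3677, 0.1161]
tool_rot: [0.782, 0.623, -0.005, 0.004]
wrist_force: [-5.9, -23.2, 16.2]
opening: 0.0004
gripper_force: 11.4
```

Force has risen to 23 N, so it's probably at the stop. I'll back off, lift, and look.

Request:
jog_arm:
  steps:
    - {"tx": 0,"ty": 0,"tz": 0,"roll": 0,"hand": -1}
    - {"tx": 0,"ty": 0,"tz": 0,"roll": 0,"hand": -1}
    - {"tx": -0.1,"ty": 0,"tz": 0,"roll": 0,"hand": -1}
    - {"tx": -0.1,"ty": 0,"tz": 0,"roll": 0,"hand": -1}
    - {"tx": -0.1,"ty": 0,"tz": -0.2,"roll": 0,"hand": -1}
    - {"tx": -0.1,"ty": 0,"tz": -0.3,"roll": 0,"hand": -1}
    - {"tx": -0.2,"ty": 0,"tz": -0.3,"roll": 0,"hand": -0.1}
    - {"tx": -0.2,"ty": 0,"tz": -0.3,"roll": 0,"hand": -0.1}

```text
clock: 6.32
ee_pos: [0.4413, 0.2967, 0.2274]
tool_rot: [0.781, 0.625, 0.001, -0.001]
wrist_force: [0.9, -0.0, 0.7]
opening: 0.0095
gripper_force: 0.0
```

Request:
jog_arm:
  steps:
    - {"tx": -0.35,"ty": 0,"tz": -0.1,"roll": 0,"hand": -0.1}
    - {"tx": -0.35,"ty": 0,"tz": -0.1,"roll": 0,"hand": -0.1}
    - {"tx": -0.35,"ty": 0,"tz": -0.1,"roll": 0,"hand": -0.1}
    - {"tx": -0.35,"ty": 0,"tz": -0.1,"roll": 0,"hand": -0.1}
    - {"tx": -0.35,"ty": 0,"tz": 0,"roll": 0,"hand": -0.1}
    - {"tx": -0.35,"ty": 0,"tz": 0,"roll": 0,"hand": -0.1}
    - {"tx": 0,"ty": 0,"tz": 0,"roll": 0,"hand": -0.1}

```text
clock: 6.9
ee_pos: [0.3937, 0.0857, 0.2661]
tool_rot: [0.783, 0.622, -0.001, 0.001]
wrist_force: [-0.6, 0.2, -0.2]
opening: 0.0416
gripper_force: 0.0
```

```bash
python3 - <<'E'
from h import *
import pickle
c=cap('top'); pickle.dump(c,open('top1.pkl','wb'))
a=cv2.resize(c['image'][165:245,170:275],None,fx=7,fy=7,interpolation=cv2.INTER_CUBIC)
cv2.imwrite('pics/tb.png',a)
totool([.4367,.2806,.2])
E
```

```text
x dir 76.97 delta tool units [ 1.965 -0.028  0.664] pos [0.395  0.0885 0.2664] q7 -0.78
```

View pics/tb.png

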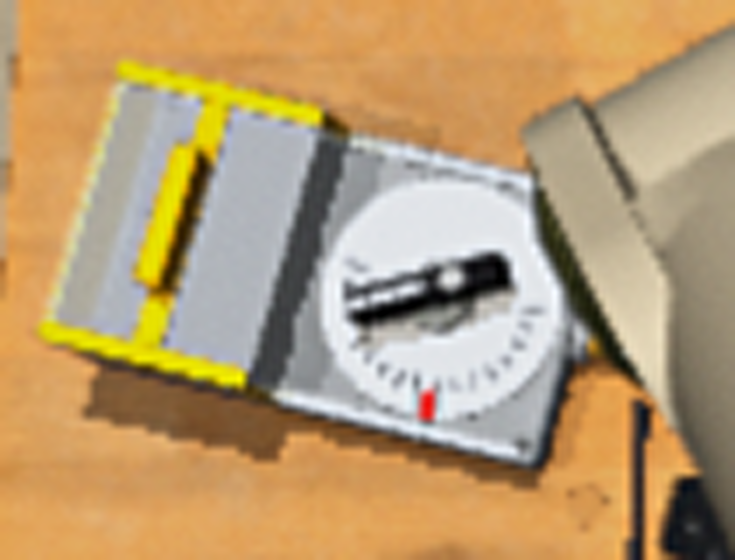

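The guard is open, with the fin now at (168,215). The pointer end is at (347,295), the white hub dot at (452,278), the bar's tail at (508,265), and the red marker at (428,405). The dial runs from about x=320 to 560. I'll measure these precisely.

```bash
python3 - <<'E'
from h import *
import pickle
c=pickle.load(open('top1.pkl','rb'))
im=c['image'].astype(int); b,g,rr=im[...,0],im[...,1],im[...,2]
S=np.s_[165:245,170:275]
def cen(m):
    q=np.zeros_like(m);q[S]=m[S]; v,u=np.nonzero(q); return np.array([u.mean(),v.mean()]),len(u),(u,v)
red,n,_=cen((rr>150)&(g<90)&(b<90)); print('red',red,n)
# bar black
blk,n,(u,v)=cen((im.max(2)<75)&(np.arange(640)[None]>=217)&(np.arange(640)[None]<246)&(np.arange(400)[:,None]<215)&(np.arange(400)[:,None]>198)); print('blk',blk,n,u.min(),u.max())
f=lambda p,z:onz(c,((p[0]+.5)/7-.5+170,(p[1]+.5)/7-.5+165),z)
y=np.array([.2213,.9752,0]);x=np.array([.9752,-.2213,0]);ax=np.array([.4367,.2806,0])
hub=f((452,278),.077);tip=f((347,290),.077);tail=f((506,262),.077)
m=onz(c,red,.041)
dl=f((320,290),.038); dr=f((560,300),.038);dt=f((440,177),.038);db=f((432,424),.038)
fin=f((168,213),.117)
for nme,P in dict(hub=hub,tip=tip,tail=tail,mid=(tip+tail)/2,marker=m,dl=dl,dr=dr,dt=dt,db=db,fin=fin).items():
    d=P-ax; print(nme,P.round(4),'loc',(d@x).round(4),(d@y).round(4))
P=tip-tail; print('bar dir world',np.degrees(np.arctan2(P[1],P[0])),'len',np.linalg.norm(P))
for A in(ax,hub): P=(m-A)[:2]; print('marker dir world',np.degrees(np.arctan2(P[1],P[0])),np.linalg.norm(P))
E
```

```text
red [230.57142857 222.71428571] 7
blk [232.76623377 206.15584416] 77 220 242
hub [0.4405 0.2719 0.077 ] loc 0.0056 -0.0076
tip [0.4348 0.3157 0.077 ] loc -0.0097 0.0338
tail [0.4476 0.2495 0.077 ] loc 0.0175 -0.0279
mid [0.4412 0.2826 0.077 ] loc 0.0039 0.003
marker [0.3891 0.2875 0.041 ] loc -0.0479 -0.0038
dl [0.4397 0.3366 0.038 ] loc -0.0095 0.0553
dr [0.4367 0.2329 0.038 ] loc 0.0106 -0.0466
dt [0.4901 0.2872 0.038 ] loc 0.0506 0.0182
db [0.3821 0.2856 0.038 ] loc -0.0544 -0.0072
fin [0.4604 0.3806 0.117 ] loc 0.001 0.1028
bar dir world 100.99627716452672 len 0.06741651187458601
marker dir world 171.77830173474598 0.048062489976665276
marker dir world 163.15171281118214 0.053654677763931485
```

```bash
python3 - <<'E'
from h import *
import pickle
c0=pickle.load(open('top0.pkl','rb'));c=pickle.load(open('top1.pkl','rb'))
y=np.array([.2213,.9752,0]);x=np.array([.9752,-.2213,0]);ax=np.array([.4367,.2806,0])
def mask(c):
    h=cv2.cvtColor(c['image'],cv2.COLOR_BGR2HSV); m=cv2.inRange(h,(24,170,110),(34,255,255)); k=np.zeros_like(m);k[170:240,172:255]=m[170:240,172:255];return k
for q in(c0,c):
    m=mask(q); v,u=np.nonzero(m)
    P=np.array([onz(q,(a,b),.092) for a,b in zip(u,v)])-ax
    lx,ly=P@x,P@y
    fin=(abs(lx)<.027); w=(abs(lx)>.045)
    Q=np.array([onz(q,(a,b),.117) for a,b in zip(u[fin],v[fin])])-ax
    print(len(u),'walls y',np.percentile(ly[w],[1,50,99]).round(4),'fin y mean',(Q@y).mean().round(4),np.percentile(Q@y,[5,25,50,75,95]).round(4))
E
```

```text
279 walls y [-0.0322  0.0103  0.0529] fin y mean 0.0098 [0.0048 0.0075 0.0099 0.0123 0.0142]
279 walls y [0.0616 0.1036 0.1468] fin y mean 0.1042 [0.0998 0.1018 0.1043 0.1066 0.1084]
```

Measured travel is about 94 mm, right at the threshold. The force suggests it hit the stop, but I'll make sure with a second, firmer push.

Request:
jog_arm:
  steps:
    - {"tx": 0.38,"ty": 0,"tz": 0,"roll": 0,"hand": -1}
    - {"tx": 0.38,"ty": 0,"tz": 0,"roll": 0,"hand": -1}
    - {"tx": 0.38,"ty": 0,"tz": 0,"roll": 0,"hand": -1}
    - {"tx": 0.38,"ty": 0,"tz": 0,"roll": 0,"hand": -1}
    - {"tx": 0.38,"ty": 0,"tz": 0,"roll": 0,"hand": -1}
    - {"tx": 0.38,"ty": 0,"tz": 0.1,"roll": 0,"hand": -1}
    - {"tx": 0.38,"ty": 0,"tz": 0.2,"roll": 0,"hand": -1}
    - {"tx": 0,"ty": 0,"tz": 0.3,"roll": 0,"hand": -1}

```text
clock: 7.62
ee_pos: [0.4545, 0.3609, 0.2082]
tool_rot: [0.779, 0.627, 0.005, -0.003]
wrist_force: [0.0, 0.5, 0.1]
opening: 0.0006
gripper_force: 0.0
```

Request:
jog_arm:
  steps:
    - {"tx": 0,"ty": 0,"tz": 0.35,"roll": 0,"hand": -1}
    - {"tx": 0,"ty": 0,"tz": 0.33,"roll": 0,"hand": -1}
    - {"tx": 0,"ty": 0,"tz": 0.2,"roll": 0,"hand": -1}
    - {"tx": 0,"ty": 0,"tz": 0,"roll": 0,"hand": -1}
    - {"tx": 0.1,"ty": 0,"tz": 0,"roll": 0,"hand": -1}
    - {"tx": 0.1,"ty": 0,"tz": 0,"roll": 0,"hand": -1}
    - {"tx": 0,"ty": 0,"tz": 0,"roll": 0,"hand": -1}

```text
clock: 8.2
ee_pos: [0.4577, 0.3677, 0.1193]
tool_rot: [0.782, 0.624, -0.002, 0.002]
wrist_force: [-2.9, -8.3, -0.6]
opening: 0.0004
gripper_force: 4.2
```

Request:
jog_arm:
  steps:
    - {"tx": 0.05,"ty": 0,"tz": 0,"roll": 0,"hand": -1}
    - {"tx": 0.03,"ty": 0,"tz": 0,"roll": 0,"hand": -1}
    - {"tx": 0,"ty": 0,"tz": 0,"roll": 0,"hand": -1}
    - {"tx": 0,"ty": 0,"tz": 0,"roll": 0,"hand": -1}

```text
clock: 8.53
ee_pos: [0.4578, 0.368, 0.1192]
tool_rot: [0.782, 0.623, -0.007, 0.005]
wrist_force: [-10.4, -27.8, 17.2]
opening: 0.0002
gripper_force: 14.7
```

Position is unchanged under 30 N, so the guard is at its stop. I'll retreat, move over the knob, and turn to the bar (direction about 101°).

Request:
jog_arm:
  steps:
    - {"tx": -0.15,"ty": 0,"tz": 0,"roll": 0,"hand": -1}
    - {"tx": -0.15,"ty": 0,"tz": 0,"roll": 0,"hand": -1}
    - {"tx": -0.1,"ty": 0,"tz": -0.2,"roll": 0,"hand": -1}
    - {"tx": -0.2,"ty": 0,"tz": -0.2,"roll": -0.06,"hand": -0.1}
    - {"tx": -0.2,"ty": 0,"tz": -0.1,"roll": -0.07,"hand": -0.1}
    - {"tx": -0.1,"ty": 0,"tz": 0,"roll": -0.07,"hand": -0.1}
    - {"tx": 0,"ty": 0,"tz": 0,"roll": -0.067,"hand": -0.1}
    - {"tx": 0,"ty": 0,"tz": 0,"roll": 0,"hand": -0.1}

```text
clock: 9.2
ee_pos: [0.4454, 0.2893, 0.1708]
tool_rot: [0.633, 0.774, 0.002, 0.001]
wrist_force: [0.4, 0.8, 0.0]
opening: 0.029
gripper_force: 0.0
```

```bash
python3 - <<'E'
from h import *
totool([.4385,.2825,.062])
E
```

```text
x dir 101.45 delta tool units [-0.055 -0.086  1.087] pos [0.4454 0.2893 0.1708] q7 -0.99
```

Request:
jog_arm:
  steps:
    - {"tx": -0.055,"ty": -0.086,"tz": 0,"roll": 0,"hand": -0.1}
    - {"tx": 0,"ty": 0,"tz": 0,"roll": 0,"hand": -0.1}
    - {"tx": 0,"ty": 0,"tz": 0.2,"roll": 0,"hand": -0.1}
    - {"tx": 0,"ty": 0,"tz": 0.25,"roll": 0,"hand": -0.1}
    - {"tx": 0,"ty": 0,"tz": 0.25,"roll": 0,"hand": -0.1}
    - {"tx": 0,"ty": 0,"tz": 0.2,"roll": 0,"hand": -0.1}
    - {"tx": 0,"ty": 0,"tz": 0.17,"roll": 0,"hand": -0.1}
    - {"tx": 0,"ty": 0,"tz": 0,"roll": 0,"hand": -0.1}

```text
clock: 9.87
ee_pos: [0.4353, 0.2811, 0.059]
tool_rot: [0.635, 0.773, -0.002, -0.0]
wrist_force: [0.4, 0.2, 0.5]
opening: 0.042
gripper_force: 0.0
```

Request:
jog_arm:
  force: 20
  steps:
    - {"tx": 0,"ty": 0,"tz": 0,"roll": 0,"hand": -1}
    - {"tx": 0,"ty": 0,"tz": 0,"roll": 0,"hand": -1}
    - {"tx": 0,"ty": 0,"tz": 0,"roll": 0,"hand": -1}
    - {"tx": 0,"ty": 0,"tz": 0,"roll": 0,"hand": -1}
    - {"tx": 0,"ty": 0,"tz": 0,"roll": 0,"hand": -1}
    - {"tx": 0,"ty": 0,"tz": 0,"roll": 0,"hand": -1}
    - {"tx": 0,"ty": 0,"tz": 0,"roll": 0,"hand": -1}
    - {"tx": 0,"ty": 0,"tz": 0,"roll": 0,"hand": -1}

```text
clock: 10.53
ee_pos: [0.4374, 0.2818, 0.0621]
tool_rot: [0.634, 0.773, 0.001, 0.0]
wrist_force: [3.1, 2.1, 8.1]
opening: 0.0269
gripper_force: 20.3
```

The opening of 27 mm doesn't match the 14 mm bar, so I'll look.

```bash
python3 - <<'E'
from h import *
c=cap('scene'); cv2.imwrite('pics/s2.png',cv2.resize(c['image'][200:310,190:320],None,fx=6,fy=5.4,interpolation=cv2.INTER_CUBIC))
print(r.get_state()['gripper_force'],r.get_state()['opening'],r.get_state()['torque'])
E
```

```text
20.31812858185731 0.026944985898721668 [ 0.33838124 -0.58621782  0.00072013]
```

View pics/s2.png

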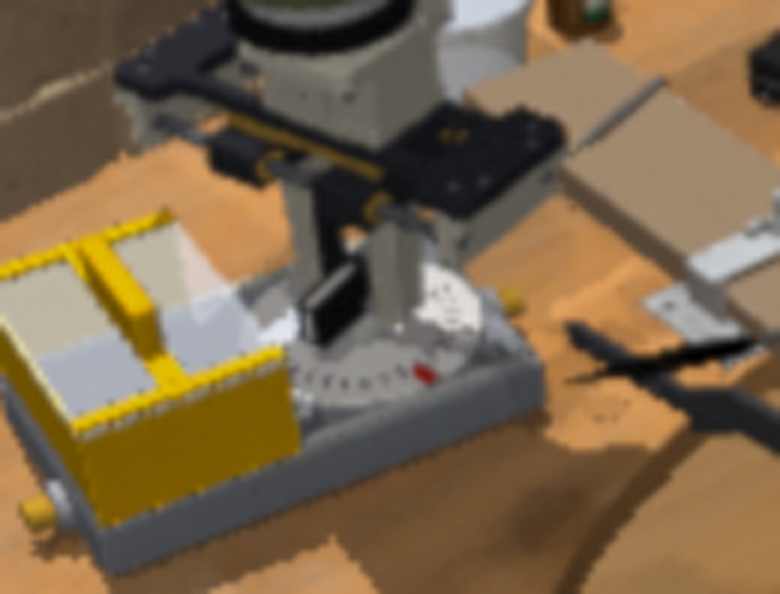

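The fingers straddle the bar, pointer end towards us at (320,320), with the red marker at (425,373). The tips reach below the bar and are clamping the round collar. I'll open, raise 7 mm and regrip.

Request:
jog_arm:
  steps:
    - {"tx": 0,"ty": 0,"tz": 0,"roll": 0,"hand": -0.1}
    - {"tx": 0,"ty": 0,"tz": 0,"roll": 0,"hand": -0.1}
    - {"tx": 0,"ty": 0,"tz": 0,"roll": 0,"hand": -0.1}
    - {"tx": 0,"ty": 0,"tz": -0.07,"roll": 0,"hand": -0.1}
    - {"tx": 0,"ty": 0,"tz": 0,"roll": 0,"hand": -0.1}
    - {"tx": 0,"ty": 0,"tz": 0,"roll": 0,"hand": -0.1}

```text
clock: 11.08
ee_pos: [0.4366, 0.2809, 0.0685]
tool_rot: [0.634, 0.773, 0.0, 0.0]
wrist_force: [-0.3, -0.8, -0.5]
opening: 0.0417
gripper_force: 0.0
```

Request:
jog_arm:
  force: 25
  steps:
    - {"tx": 0,"ty": 0,"tz": 0,"roll": 0,"hand": -1}
    - {"tx": 0,"ty": 0,"tz": 0,"roll": 0,"hand": -1}
    - {"tx": 0,"ty": 0,"tz": 0,"roll": 0,"hand": -1}
    - {"tx": 0,"ty": 0,"tz": 0,"roll": 0,"hand": -1}
    - {"tx": 0,"ty": 0,"tz": 0,"roll": 0,"hand": -1}
    - {"tx": 0,"ty": 0,"tz": 0,"roll": 0,"hand": -1}
    - {"tx": 0,"ty": 0,"tz": 0,"roll": 0,"hand": -1}
    - {"tx": 0,"ty": 0,"tz": 0,"roll": 0,"hand": -1}

```text
clock: 11.75
ee_pos: [0.4376, 0.2812, 0.0682]
tool_rot: [0.634, 0.773, 0.001, 0.0]
wrist_force: [5.4, 0.7, -3.6]
opening: 0.0149
gripper_force: 24.8
```

```bash
python3 - <<'E'
from h import *
totool([.4385,.2825,.069]); s=r.get_state(); print(s['opening'],s['wrist_force'],s['torque'])
E
```

```text
x dir 101.24 delta tool units [ 0.011  0.011 -0.008] pos [0.4376 0.2812 0.0682] q7 -1.16
0.01487236030980643 [ 5.40749386  0.72584494 -3.61188603] [ 0.08541118 -1.32148501  0.03658189]
```

Request:
jog_arm:
  steps:
    - {"tx": 0,"ty": 0.015,"tz": 0,"roll": 0,"hand": -1}
    - {"tx": 0,"ty": 0,"tz": 0,"roll": -0.05,"hand": -1}
    - {"tx": 0,"ty": 0,"tz": 0,"roll": -0.05,"hand": -1}
    - {"tx": 0,"ty": 0,"tz": 0,"roll": -0.05,"hand": -1}
    - {"tx": 0,"ty": 0,"tz": 0,"roll": -0.05,"hand": -1}
    - {"tx": 0,"ty": 0,"tz": 0,"roll": -0.05,"hand": -1}
    - {"tx": 0,"ty": 0,"tz": 0,"roll": -0.05,"hand": -1}
    - {"tx": 0,"ty": 0,"tz": 0,"roll": -0.05,"hand": -1}

```text
clock: 12.42
ee_pos: [0.4395, 0.2822, 0.0683]
tool_rot: [0.399, 0.917, 0.001, 0.0]
wrist_force: [7.4, 3.4, -6.9]
opening: 0.0149
gripper_force: 24.9
```

Request:
jog_arm:
  steps:
    - {"tx": 0,"ty": 0,"tz": 0,"roll": -0.05,"hand": -1}
    - {"tx": 0,"ty": 0,"tz": 0,"roll": -0.05,"hand": -1}
    - {"tx": 0,"ty": 0,"tz": 0,"roll": -0.05,"hand": -1}
    - {"tx": 0,"ty": 0,"tz": 0,"roll": -0.05,"hand": -1}
    - {"tx": 0,"ty": 0,"tz": 0,"roll": -0.05,"hand": -1}
    - {"tx": 0,"ty": 0,"tz": 0,"roll": -0.05,"hand": -1}
    - {"tx": 0,"ty": 0,"tz": 0,"roll": -0.05,"hand": -1}
    - {"tx": 0,"ty": 0,"tz": 0,"roll": 0,"hand": -1}

```text
clock: 13.08
ee_pos: [0.4406, 0.284, 0.0683]
tool_rot: [0.135, 0.991, 0.003, 0.001]
wrist_force: [10.5, 8.3, -11.1]
opening: 0.015
gripper_force: 24.9
```

Request:
jog_arm:
  steps:
    - {"tx": 0,"ty": 0,"tz": 0,"roll": -0.05,"hand": -1}
    - {"tx": 0,"ty": 0,"tz": 0,"roll": -0.05,"hand": -1}
    - {"tx": 0,"ty": 0,"tz": 0,"roll": 0,"hand": -1}
    - {"tx": 0,"ty": 0,"tz": 0,"roll": 0,"hand": -1}
    - {"tx": 0,"ty": 0,"tz": 0,"roll": 0,"hand": -1}

```text
clock: 13.5
ee_pos: [0.4406, 0.2845, 0.0684]
tool_rot: [0.059, 0.998, 0.003, 0.001]
wrist_force: [10.3, 10.2, -14.1]
opening: 0.0152
gripper_force: 24.9
```

```bash
python3 - <<'E'
from h import *
import pickle
totool([.4385,.2825,.069]); s=r.get_state(); print(s['opening'],s['wrist_force'],s['torque'])
c=cap('scene'); pickle.dump(c,open('s3.pkl','wb')); cv2.imwrite('pics/s3.png',cv2.resize(c['image'][230:300,220:300],None,fx=8,fy=8,interpolation=cv2.INTER_CUBIC))
E
```

```text
x dir 173.27 delta tool units [ 0.019 -0.023 -0.006] pos [0.4406 0.2845 0.0684] q7 -0.17
0.015151528398189675 [ 10.34043108  10.21210332 -14.11300179] [ 2.19431624 -2.66074745 -0.06938402]
```

View pics/s3.png

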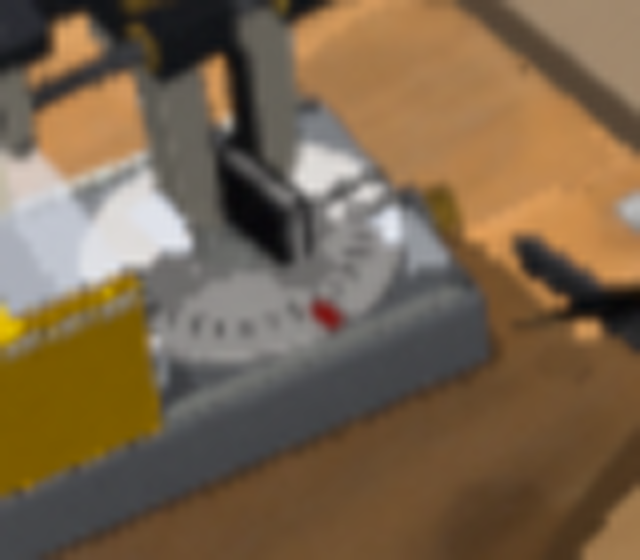

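The turn followed: the pointer tip is at about (305,205) in the crop and the red marker at (327,316). I'll refine the axis with a dial circle fit and the marker from both views.

```bash
python3 - <<'E'
from h import *
import pickle
from scipy.optimize import least_squares
c=pickle.load(open('top1.pkl','rb')); im=c['image']
m=((im.min(2)>185)).astype(np.uint8); k=np.zeros_like(m); k[188:228,214:252]=m[188:228,214:252]
cs,_=cv2.findContours(k,0,cv2.CHAIN_APPROX_NONE); ct=max(cs,key=cv2.contourArea)[:,0]
P=np.array([onz(c,p,.038)[:2] for p in cv2.convexHull(ct)[:,0].astype(float)])
P=P[(P[:,0]+0*P[:,1]<.49)]
f=least_squares(lambda q:np.hypot(*(P-q[:2]).T)-q[2],[.44,.283,.052],loss='soft_l1',f_scale=.001)
print('dial',f.x,len(P),np.round(f.fun*1e3,1))
s=pickle.load(open('s3.pkl','rb'));i=s['image'].astype(int)
def red(q):
    i=q['image'].astype(int); w=np.clip(i[...,2]-np.maximum(i[...,0],i[...,1])-30,0,None).astype(float); return w
for n,q,S in(('top',c,(195,235,215,250)),('scene',s,(260,278,255,268))):
    w=red(q); k=np.zeros_like(w); a=S; k[a[0]:a[1],a[2]:a[3]]=w[a[0]:a[1],a[2]:a[3]]
    if n=='top':
        h=(i if 0 else c['image'].astype(int)); k[(h[...,1]-h[...,0])>40]=0   # drop wood
    else:
        h=i; k[(h[...,1]-h[...,0])>25]=0
    v,u=np.nonzero(k); W=k[v,u]; uv=((u*W).sum()/W.sum(),(v*W).sum()/W.sum()); M=onz(q,uv,.0395)
    print(n,uv,len(u),M.round(4))
    for A in(f.x[:2],(.441,.285),(.439,.282)): d=M[:2]-A; print(np.degrees(np.arctan2(d[1],d[0])).round(1),np.hypot(*d).round(4))
tip=onz(s,(305/8+220-.5,203/8+230-.5),.077); print('tip',tip)
E
```

```text
dial [0.43788553 0.28445393 0.0522939 ] 15 [-2.3  1.4 -0.4  0.3  0.2  0.4  0.  -0.8 -0.1 -0.1  0.5 -0.5  0.3 -0.6
  0.9]
top (np.float64(230.5533498759305), np.float64(224.26985111662532)) 59 [0.3846 0.2876 0.0395]
176.6 0.0534
177.3 0.0565
174.1 0.0547
scene (np.float64(260.3532608695652), np.float64(268.8967391304348)) 11 [0.3895 0.2859 0.0395]
178.3 0.0484
179.0 0.0515
175.5 0.0496
tip [0.40075344 0.28120325 0.077     ]
```

Request:
jog_arm:
  steps:
    - {"tx": 0,"ty": 0,"tz": 0,"roll": -0.033,"hand": -1}
    - {"tx": 0,"ty": 0,"tz": 0,"roll": 0,"hand": -1}
    - {"tx": 0,"ty": 0,"tz": 0,"roll": 0,"hand": -1}
    - {"tx": 0,"ty": 0,"tz": 0,"roll": 0,"hand": -1}
    - {"tx": 0,"ty": 0,"tz": 0,"roll": 0,"hand": -1}
    - {"tx": 0,"ty": 0,"tz": 0,"roll": 0,"hand": -1}

```text
clock: 14.05
ee_pos: [0.4407, 0.2847, 0.0684]
tool_rot: [0.033, 0.999, 0.003, 0.001]
wrist_force: [10.4, 10.9, -14.2]
opening: 0.0145
gripper_force: 24.9
```

Request:
jog_arm:
  steps:
    - {"tx": 0,"ty": 0,"tz": 0,"roll": 0,"hand": -0.2}
    - {"tx": 0,"ty": 0,"tz": 0,"roll": 0,"hand": -0.2}
    - {"tx": 0,"ty": 0,"tz": 0,"roll": 0,"hand": -0.2}
    - {"tx": 0,"ty": 0,"tz": 0,"roll": 0,"hand": -0.2}
    - {"tx": 0,"ty": 0,"tz": 0,"roll": 0,"hand": -0.2}
    - {"tx": 0,"ty": 0,"tz": -0.2,"roll": 0,"hand": -0.2}
    - {"tx": 0,"ty": 0,"tz": -0.3,"roll": 0,"hand": -0.2}
    - {"tx": 0,"ty": 0,"tz": -0.4,"roll": 0,"hand": -0.2}

```text
clock: 14.72
ee_pos: [0.4366, 0.2802, 0.1575]
tool_rot: [0.032, 0.999, -0.001, -0.002]
wrist_force: [1.6, 0.1, 0.8]
opening: 0.0367
gripper_force: 0.0
```

Request:
jog_arm:
  steps:
    - {"tx": 0,"ty": 0.3,"tz": -0.1,"roll": 0,"hand": -0.2}
    - {"tx": 0,"ty": 0.35,"tz": 0,"roll": 0,"hand": -0.2}
    - {"tx": 0,"ty": 0.35,"tz": 0,"roll": 0,"hand": -0.2}
    - {"tx": 0,"ty": 0,"tz": 0,"roll": 0,"hand": -0.2}

```text
clock: 15.05
ee_pos: [0.4439, 0.3877, 0.1696]
tool_rot: [0.031, 1.0, 0.003, 0.0]
wrist_force: [0.4, 1.0, 0.5]
opening: 0.0375
gripper_force: 0.0
```

```bash
python3 - <<'E'
from h import *
import pickle
c=cap('top'); pickle.dump(c,open('top2.pkl','wb')); a=c['image'][165:245,170:275]
c2=cap('scene'); pickle.dump(c2,open('s4.pkl','wb')); b=c2['image'][225:305,210:315]
f=lambda q:cv2.resize(q,None,fx=5,fy=5,interpolation=cv2.INTER_CUBIC)
cv2.imwrite('pics/tc.png',cv2.resize(np.vstack([f(a)[:,:],f(b)]),(525,600) if 0 else None,fx=.75,fy=.75))
E
```

```text
(no output)
```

View pics/tc.png

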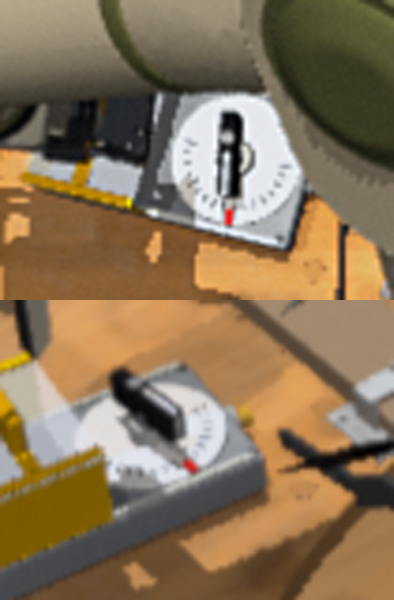

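The pointer end ((231,195) in the top half) lines up with the red marker (229,217). A quick numeric check before pulling.

```bash
python3 - <<'E'
from h import *
import pickle
c=pickle.load(open('top2.pkl','rb')); im=c['image'].astype(int)
# crop px -> image: x/3.75+170, y/3.75+165
U,V=np.meshgrid(np.arange(640),np.arange(400))
win=(U>=225)&(U<=238)&(V>=192)&(V<=219)
v,u=np.nonzero((im.max(2)<90)&win); P=np.array([onz(c,p,.077)[:2] for p in zip(u.astype(float),v.astype(float))])
l=cv2.fitLine(P.astype(np.float32),cv2.DIST_HUBER,0,1e-4,1e-4).ravel(); d=l[:2]*-np.sign(l[0])
print('bar dir',np.degrees(np.arctan2(d[1],d[0]))%360,'n',len(u),'centre',P.mean(0),'extent',np.ptp(P@d))
w=(im[...,2]>140)&(im[...,1]<110)&(im[...,0]<110)&(U>=222)&(U<=240)&(V>=216)&(V<=228)
v,u=np.nonzero(w); M=onz(c,(u.mean(),v.mean()),.0395); print('marker',M,len(u))
for A in(P.mean(0),(.4379,.2845),(.4407,.2847)):
    e=M[:2]-A; print(np.degrees(np.arctan2(e[1],e[0]))%360)
totool([.4407,.2847,.0685])
E
```

```text
bar dir 184.891 n 94 centre [0.43810277 0.27951759] extent 0.06633255937272309
marker [0.38991657 0.28803643 0.0395    ] 8
169.9742594591588
175.78485484833234
176.24111032890139
x dir 176.35 delta tool units [-0.032 -0.973  0.995] pos [0.4437 0.382  0.168 ] q7 -0.01
```

```bash
python3 - <<'E'
from h import *
import pickle
f=lambda q:cv2.resize(q,None,fx=13,fy=13,interpolation=cv2.INTER_CUBIC)
a=f(pickle.load(open('top2.pkl','rb'))['image'][188:230,217:247]); b=f(pickle.load(open('s4.pkl','rb'))['image'][238:280,236:266])
cv2.imwrite('pics/td.png',np.hstack([a,b]))
E
```

```text
(no output)
```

View pics/td.png

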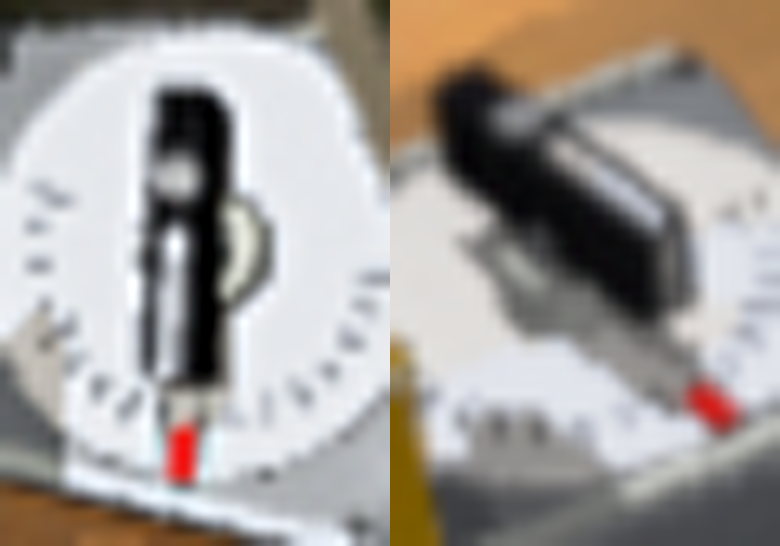

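```bash
python3 - <<'E'
from h import *
import pickle
c=pickle.load(open('top2.pkl','rb'));s=pickle.load(open('s4.pkl','rb'))
f=lambda x,y,z:onz(c,((x+.5)/13-.5+217,(y+.5)/13-.5+188),z)
g=lambda x,y,z:onz(s,((x-390+.5)/13-.5+236,(y+.5)/13-.5+238),z)
A=lambda a,b:(np.degrees(np.arctan2(*(b-a)[1::-1]))%360).round(1)
print('line top',A(f(178,172,.077),f(171,376,.077)),'edge',A(f(156,95,.077),f(148,372,.077)))
print('line end',f(171,380,.077).round(4),'top-left tail',f(156,92,.077).round(4))
print('line scene',A(g(555,140,.077),g(655,215,.077)),g(655,215,.077),'edge',A(g(570,122,.077),g(683,205,.077)))
print('marker top',f(183,430,.041),f(183,482,.041),'scene',g(695,393,.041),g(730,425,.041),A(g(695,393,.041),g(730,425,.041)))
e=f(171,380,.077)
for t in(176,180,184):
    d=np.array([np.cos(np.radians(t)),np.sin(np.radians(t)),0]); ax=e-.034*d; m=f(183,455,.04); print(t,'axis',ax[:2].round(4),'marker dir',A(ax,m))
    e2=g(658,218,.077); ax=e2-.034*d; m=g(712,409,.04); print('  scene axis',ax[:2].round(4),'marker dir',A(ax,m))
E
```

```text
line top 180.8 edge 181.1
line end [0.4033 0.2832 0.077 ] top-left tail [0.4692 0.2898 0.077 ]
line scene 178.8 [0.40624728 0.28221819 0.077     ] edge 179.1
marker top [0.39547754 0.28764304 0.041     ] [0.38339477 0.28706804 0.041     ] scene [0.39393448 0.28651289 0.041     ] [0.38195601 0.28763889 0.041     ] 174.6
176 axis [0.4372 0.2809] marker dir 171.9
  scene axis [0.4391 0.28  ] marker dir 172.6
180 axis [0.4373 0.2832] marker dir 174.8
  scene axis [0.4391 0.2824] marker dir 175.3
184 axis [0.4372 0.2856] marker dir 177.6
  scene axis [0.4391 0.2848] marker dir 178.0
```

Both views put the bar at about 179.5° and the marker at about 175°, so it has overshot by about 4.5°. I'll regrip aligned at 179.5°, turn back 4°, then pull.

Request:
jog_arm:
  steps:
    - {"tx": -0.02,"ty": -0.3,"tz": 0,"roll": 0,"hand": -0.2}
    - {"tx": 0,"ty": -0.34,"tz": 0,"roll": 0,"hand": -0.2}
    - {"tx": 0,"ty": -0.34,"tz": 0,"roll": 0,"hand": -0.2}
    - {"tx": 0,"ty": 0,"tz": 0,"roll": -0.035,"hand": -0.2}
    - {"tx": 0,"ty": 0,"tz": 0.2,"roll": 0,"hand": -0.2}
    - {"tx": 0,"ty": 0,"tz": 0.3,"roll": 0,"hand": -0.2}
    - {"tx": 0,"ty": 0,"tz": 0.3,"roll": 0,"hand": -0.2}
    - {"tx": 0,"ty": 0,"tz": 0,"roll": 0,"hand": -0.2}

```text
clock: 15.82
ee_pos: [0.4385, 0.2795, 0.0843]
tool_rot: [0.006, 1.0, -0.002, -0.003]
wrist_force: [-0.8, -0.2, 0.6]
opening: 0.0372
gripper_force: 0.0
```

```bash
python3 - <<'E'
from h import *
totool([.4395,.284,.0685])
E
```

```text
x dir 179.33 delta tool units [-0.01   0.046  0.158] pos [0.4385 0.2795 0.0843] q7 -0.04
```

Request:
jog_arm:
  force: 20
  steps:
    - {"tx": 0,"ty": 0.03,"tz": 0,"roll": 0,"hand": -0.2}
    - {"tx": 0,"ty": 0,"tz": 0.15,"roll": 0,"hand": -0.2}
    - {"tx": 0,"ty": 0,"tz": 0,"roll": 0,"hand": -0.2}
    - {"tx": 0,"ty": 0,"tz": 0,"roll": 0,"hand": -1}
    - {"tx": 0,"ty": 0,"tz": 0,"roll": 0,"hand": -1}
    - {"tx": 0,"ty": 0,"tz": 0,"roll": 0,"hand": -1}
    - {"tx": 0,"ty": 0,"tz": 0,"roll": 0,"hand": -1}
    - {"tx": 0,"ty": 0,"tz": 0,"roll": 0,"hand": -1}

```text
clock: 16.48
ee_pos: [0.4405, 0.2854, 0.074]
tool_rot: [0.006, 1.0, -0.001, 0.001]
wrist_force: [-0.1, -4.0, 8.5]
opening: 0.0135
gripper_force: 23.1
```

Request:
jog_arm:
  steps:
    - {"tx": 0,"ty": 0,"tz": 0,"roll": 0,"hand": -1}
    - {"tx": 0,"ty": 0,"tz": 0,"roll": 0,"hand": -1}
    - {"tx": 0,"ty": 0,"tz": 0,"roll": 0,"hand": -1}

```text
clock: 16.73
ee_pos: [0.4405, 0.2854, 0.074]
tool_rot: [0.006, 1.0, -0.001, 0.001]
wrist_force: [-0.4, -4.3, 8.3]
opening: 0.014
gripper_force: 23.1
```

Aligned grip (14 mm). Turning back 4°, holding, then pulling.

Request:
jog_arm:
  force: 35
  steps:
    - {"tx": 0,"ty": 0,"tz": 0,"roll": 0.023,"hand": -1}
    - {"tx": 0,"ty": 0,"tz": 0,"roll": 0.023,"hand": -1}
    - {"tx": 0,"ty": 0,"tz": 0,"roll": 0,"hand": -1}
    - {"tx": 0,"ty": 0,"tz": 0,"roll": 0,"hand": -1}
    - {"tx": 0,"ty": 0,"tz": 0,"roll": 0,"hand": -1}
    - {"tx": 0,"ty": 0,"tz": 0,"roll": 0,"hand": -1}
    - {"tx": 0,"ty": 0,"tz": 0,"roll": 0,"hand": -1}
    - {"tx": 0,"ty": 0,"tz": 0,"roll": 0,"hand": -1}

```text
clock: 17.4
ee_pos: [0.4405, 0.2852, 0.074]
tool_rot: [0.042, 0.999, -0.001, 0.001]
wrist_force: [-0.2, -4.5, 8.7]
opening: 0.0136
gripper_force: 38.0
```

Request:
jog_arm:
  steps:
    - {"tx": 0,"ty": 0,"tz": -0.04,"roll": 0,"hand": -1}
    - {"tx": 0,"ty": 0,"tz": -0.04,"roll": 0,"hand": -1}
    - {"tx": 0,"ty": 0,"tz": -0.04,"roll": 0,"hand": -1}
    - {"tx": 0,"ty": 0,"tz": -0.04,"roll": 0,"hand": -1}
    - {"tx": 0,"ty": 0,"tz": 0,"roll": 0,"hand": -1}
    - {"tx": 0,"ty": 0,"tz": 0,"roll": 0,"hand": -1}

```text
clock: 17.9
ee_pos: [0.4404, 0.2852, 0.0893]
tool_rot: [0.042, 0.999, -0.001, 0.0]
wrist_force: [3.0, -4.4, -3.8]
opening: 0.0138
gripper_force: 35.0
```

Request:
jog_arm:
  steps:
    - {"tx": 0,"ty": 0,"tz": -0.04,"roll": 0,"hand": -1}
    - {"tx": 0,"ty": 0,"tz": -0.02,"roll": 0,"hand": -1}
    - {"tx": 0,"ty": 0,"tz": 0,"roll": 0,"hand": -1}
    - {"tx": 0,"ty": 0,"tz": 0,"roll": 0,"hand": -1}

```text
clock: 18.23
ee_pos: [0.4391, 0.285, 0.0926]
tool_rot: [0.042, 0.999, -0.001, -0.002]
wrist_force: [4.9, 2.0, -40.8]
opening: 0.0136
gripper_force: 34.9
```

The stop is felt (41 N pull). I'll relax, open, lift clear and check.

Request:
jog_arm:
  steps:
    - {"tx": 0,"ty": 0,"tz": 0.03,"roll": 0,"hand": -1}
    - {"tx": 0,"ty": 0,"tz": 0,"roll": 0,"hand": -0.2}
    - {"tx": 0,"ty": 0,"tz": 0,"roll": 0,"hand": -0.2}
    - {"tx": 0,"ty": 0,"tz": 0,"roll": 0,"hand": -0.2}
    - {"tx": 0,"ty": 0,"tz": 0,"roll": 0,"hand": -0.2}
    - {"tx": 0,"ty": 0,"tz": 0,"roll": 0,"hand": -0.2}
    - {"tx": 0,"ty": 0,"tz": 0,"roll": 0,"hand": -0.2}

```text
clock: 18.82
ee_pos: [0.4403, 0.2865, 0.0926]
tool_rot: [0.041, 0.999, 0.0, 0.0]
wrist_force: [-1.3, -0.1, 0.9]
opening: 0.0369
gripper_force: 0.0
```

Request:
jog_arm:
  steps:
    - {"tx": 0,"ty": 0,"tz": -0.2,"roll": 0,"hand": -0.2}
    - {"tx": 0,"ty": 0,"tz": -0.3,"roll": 0,"hand": -0.2}
    - {"tx": 0,"ty": 0,"tz": -0.3,"roll": 0,"hand": -0.2}
    - {"tx": 0,"ty": 0.3,"tz": 0,"roll": 0,"hand": -0.2}
    - {"tx": 0,"ty": 0.35,"tz": 0,"roll": 0,"hand": -0.2}
    - {"tx": 0,"ty": 0.35,"tz": 0,"roll": 0,"hand": -0.2}
    - {"tx": 0,"ty": 0,"tz": 0,"roll": 0,"hand": -0.2}
    - {"tx": 0,"ty": 0,"tz": 0,"roll": 0,"hand": -0.2}

```text
clock: 19.48
ee_pos: [0.4478, 0.3879, 0.1724]
tool_rot: [0.04, 0.999, 0.001, -0.0]
wrist_force: [1.3, -0.7, -0.1]
opening: 0.0368
gripper_force: 0.0
```

```bash
python3 - <<'E'
from h import *
import pickle
c=cap('top');s=cap('scene'); pickle.dump((c,s),open('f.pkl','wb'))
f=lambda q:cv2.resize(q,None,fx=13,fy=13,interpolation=cv2.INTER_CUBIC)
cv2.imwrite('pics/te.png',np.hstack([f(c['image'][188:230,217:247]),f(s['image'][238:280,236:266])]))
print(r.get_state()['qd'].round(3))
E
```

```text
[ 0.019 -0.005  0.003  0.01   0.001 -0.    -0.002]
```

View pics/te.png

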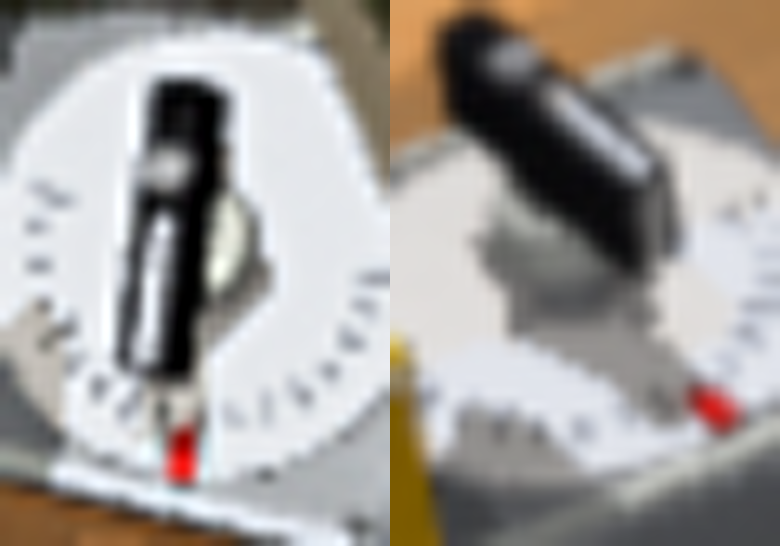

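The knob is visibly higher. In the top half the hub is at (168,168), the white line ends at (146,368), and the marker is at (183,455). Computing angles at the raised height.

```bash
python3 - <<'E'
from h import *
import pickle
c,s=pickle.load(open('f.pkl','rb'))
f=lambda x,y,z:onz(c,((x+.5)/13-.5+217,(y+.5)/13-.5+188),z)
g=lambda x,y,z:onz(s,((x-390+.5)/13-.5+236,(y+.5)/13-.5+238),z)
A=lambda a,b:(np.degrees(np.arctan2(*(b-a)[1::-1]))%360).round(1)
z=.092
print('line',A(f(168,168,z),f(147,366,z)),'edge',A(f(150,85,z),f(122,365,z)),'scene',A(g(513,55,z),g(640,168,z)),'edge',A(g(570,80,z),g(668,165,z)))
for t in(172,175,178):
    d=np.array([np.cos(np.radians(t)),np.sin(np.radians(t)),0])
    for e,m in((f(147,370,z),f(183,455,.04)),(g(643,172,z),g(712,409,.04))): print(t,(e-.034*d)[:2].round(4),A(e-.034*d,m))
P=f(147,370,z);Q=g(643,172,z);print(P,Q)
E
```

```text
line 176.7 edge 177.1 scene 174.4 edge 174.8
172 [0.4375 0.2807] 171.9
172 [0.437  0.2811] 173.6
175 [0.4377 0.2825] 174.0
175 [0.4372 0.2829] 175.7
178 [0.4378 0.2843] 176.1
178 [0.4373 0.2846] 177.8
[0.40384786 0.28547225 0.092     ] [0.40330136 0.28583402 0.092     ]
```

Pointer and marker agree within about 2°, and the 92 mm height matches in both views. The gripper is clear, so I'm handing in.

```bash
python3 -c "
from bench import r
print(r.job_done())"
```

```text
the job is handed in; nothing more can be done
None
```

I handed the job in at about 19.5 s, but it returned no verdict: the guard is at its stop, the knob is pulled up to its stop with its pointer measured within about 2° of the red marker, and the gripper is open and clear.

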